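# Stopper a sample jar and hold it in the corner of a reading station

## Robot

A 7-joint arm with a two-finger parallel gripper is mounted at the origin on the work surface. World frame = base frame: x ahead of the robot, y to its left, z up, the work surface at z = 0. Lengths are in m, angles in rad, forces in N, time in s.
With the tool pointing down it reaches from about 0.425 to 0.875 m from the base axis. Payload 8.4 kg.
Tool frame: the origin (TCP) lies midway between the tips of the shut fingers; the grasp point (between the pads) lies 19 mm behind it; z points along the fingers, y is the line along which they close (so a half turn about z gives the same grasp; the last joint's range is limited). The gripper opens to 85 mm and grips with 20 to 120 N. Pads are 22 mm wide; open, the fingers measure 114 mm over their backs; the gripper's body (76 mm by 85 mm) begins 54 mm behind the grasp point. The pads swing forward as they close: fully open they stand 13 mm farther back than shut.
Start: joints at [1.085, 0.333, 0.04, 1.465, -0.013, 1.343, -0.059], TCP at [0.245, -0.602, 0.231] pointing down, gripper open.
Joint ranges: [-2.58, 2.58], [-0.38, 2.09], [-1.3, 1.39], [0.25, 2.4], [-1.5, 4.64], [0.08, 2.09], [-2.65, 2.65]. Speed limits (rad/s): [2.22, 2.22, 2.79, 2.79, 3.14, 3.14, 3.14].

## Interface

Orientations are given as a unit quaternion [w, x, y, z].
In Python, from cell import manip gives the robot as it stands.
- The arm moves only by the tool move_arm, never from a script. Its argument "targets" is a list of rows, each a list of 3 entries, a list of its own where there are three numbers: the shift along the world's x, y, z in units of 40 cm (1.0 is 40 cm), then the turn about the world's z in units of 90 degrees (1.0 is 90 degrees), then the closure, from -1 (fully open) to 1 (shut). A call has 1 to 20 rows; each row is the pose to reach, as a shift and turn from the pose commanded when the call began; what a row does not reach only later rows make up. A row lasts 1/8 s, in which the tool goes at most 62.5 mm and 10.7 degrees, less where a joint would pass 70% of its speed; a pose out of reach is approached as far as the arm can. A call with a number of a shift or a turn outside -1 to 1 is refused whole. A call with a gripper value outside its range is refused whole. The fingers move at their own pace and stop on an object; the grip force is fixed at half the most. Time passes only in rows, so rows that repeat a pose let the fingers close. It gives the time, the measured TCP pose, the force, the opening and the grip force at its end, in the units of the state.
- manip.get_state(): the state, without advancing time (a new reading comes with each control period).
- manip.get_image(name): name is "scene" or "top" or "wrist"; returns (picture, depth): 420x560x3 uint8, red, green, blue; 420x560 float32, m along the optical axis (not along the pixel's ray), 0 where there is no reading.
- manip.camera_params(name): a dict with "mtx" (3x3 intrinsics, pixels), "xyz" and "attitude" of the camera in the world; the wrist camera has in their place "tool_from_camera" (4x4, takes a point from camera to tool coordinates, whose origin is the TCP and whose axes are the flange's). Camera axes: x right, y up, looking along -z (the intrinsics and any distortion apply to the point x, -y, -z); pixel columns grow to the right and rows downward; lengths in m; the calibration is good to about 2 mm. The wrist camera is an equidistant fisheye: a pixel r from the principal point sees the ray r / f radians off the axis. A picture is of the moment at which its call begins: read the wrist's pose just before it. camera_params takes no time and is no camera call.
- manip.sign_off(): hands the job in; it is judged then, once.
The state is a dict: "t": time; "joint_pos": joint angles; "joint_vel": joint speeds; "effort": joint torques, N m; "tool_pos": TCP position; "orientation": TCP orientation; "ft_force": force on the tool from outside, world axes, zero at the start; "wrist_torque": the same for the moment, N m; "gripper_width": finger opening in m; "gripper_force": force on a finger pad.
Only numpy, scipy, OpenCV 4.12 (cv2) and the standard library are available. Lean on these libraries where they do the work, as an engineer would, in place of code of your own. Each camera call takes 0.05 s, during which the arm holds its last target. There are 200 camera calls.

## Task

Put the green stopper fully home in the neck of the square white jar. Have the jar standing squarely in the corner of the reading station, one side up against its black stop block, and with one slanting push on the stopper press the jar firmly down on the grey floor plate and flush against the metal fence, so that the sprung brass probe is pushed in. Finish while still holding that push, touching only the stopper and not the jar; leave everything else where it is.

Things in the scene. Friction and masses are not known exactly. Their poses are not given: they have to be found in the camera images.
- jar: square white plastic jar, about 0.35 kg, an orange patch on one side, loose on the station's floor plate, turned at random. Body 60 x 60 mm, 50 mm high; round neck 40 mm across, from 50 to 70 mm above the bottom, good to grip; bore 27 mm across, 32 mm deep. Origin: centre of the underside; z up, x and y square to its sides
- jar_mouth (a point): centre of the jar's mouth, at the top of the neck, 70 mm above the jar's origin
- stopper: green stopper, 40 g, 60 mm high, in a hole of the stand. Tapered plug 22 mm long, 19 mm across at the foot, 24.5 mm at the top; above it a round head, 38 mm across, 6 mm thick, that comes to rest on the jar's neck; above that a round knob to grip, 20 mm across, from 28 to 60 mm above the origin. Origin: centre of the plug's foot; z up
- stopper_seat (a point): centre of the underside of the green stopper's head, 22 mm above its origin; it comes to the jar's mouth when the stopper is fully home
- stand: white stopper stand fixed to the bench, 200 x 56 mm and 30 mm high, with three holes 31 mm across, 65 mm apart along its x axis, the middle one at its centre; the stoppers' heads rest on its top. Origin: centre of the underside
- red_stopper: red stopper, too big for the jar, in another hole of the stand; not to be disturbed. Same knob and heights as the green one, head 42 mm across. Origin: centre of the plug's foot
- fence: reading station fixed to the bench: metal fence, 50 mm high, a black stop block standing out from its front at the +y end. Origin: on the bench in the fence's front face (x = 0, y = -105 to 65 mm), under the probe. x points into the fence, away from the jar's place, z up. Stop block: face at y = 30 mm, x = -70 to 0, 50 mm high. A jar home in the corner has its origin at x = -30 mm, y = 0
- probe (a joint): sprung brass probe pin, 14 mm across, in the fence at y = 0, 40 mm above the bench: 0 when it stands out its full 8 mm, 0.008 m when pushed in level with the fence; it takes about 1 N to start and 2.6 N to push fully in, and springs out again when let go
- plate: smooth, slippery grey floor plate of the station (friction about 0.3), fixed on the bench in front of the fence, 170 x 185 mm, 3 mm thick; the jar stands on it from the start. Origin: centre of the underside, at x = -85 mm, y = -62.5 mm of the fence; axes as the fence's
- dishes: stack of clear lidded dishes, 93 mm across, 112 mm high, left of the work; not to be disturbed. Origin: centre of the underside
- tip_box: cardboard box of orange pipette tips, 85 x 125 x 87 mm high, far left; not to be disturbed. Origin: centre of the underside
- green_stick: thin green rod, 10 mm thick, about 170 mm long, lying near the robot on the left; not to be disturbed. Origin: under its middle
- beaker: clear open beaker, 80 mm across, 95 mm high, at the back; not to be disturbed. Origin: centre of the underside

How it is judged:
On the way:
1. the green stopper is fully home in the jar's neck (distance between stopper_seat and jar_mouth below 0.0045 m and angle between the z axis of stopper and the z axis of jar, either way round below 0.1 rad), for 0.2 s.
At the end, for the whole second after the job is handed in: For the last second: stopper home (seat within 4.5 mm of mouth, 0.1 rad); jar upright (0.05 rad), square (0.07 rad), within 3 mm of fence, 7 mm of stop; probe in past 6.2 mm; jar presses fence over 2 N, plate over 7 N (weight included); fingers push stopper over 3 N, robot off the jar, jar still (all of step 1 and value of joint probe above 0.0062 m and (angle between the x axis of jar and the x axis of fence, either way round below 0.07 rad or angle between the x axis of jar and the y axis of fence, either way round below 0.07 rad) and angle between jar's own z axis and vertical below 0.05 rad and y of jar in the frame of fence between -0.007 and 0.004 m and x of jar in the frame of fence between -0.033 and -0.026 m and contact force between jar and fence above 2 N and contact force between jar and plate above 7 N and contact force between the fingers and stopper above 3 N and contact force between the arm and jar below 0.5 N and linear speed of jar below 0.02 m/s); the arm keeps its last pose, push and grip.
It fails at once if the jar is tipped over (angle between jar's own z axis and vertical above 0.5 rad).
It fails at once if another thing on the bench is disturbed (moved by more than 30 mm) (distance of any of red_stopper, dishes, tip_box, green_stick, beaker from where it was at the start of the episode above 0.03 m).
It also fails if it takes over 58 s, if anything falls off the work surface, if the arm or the gripper's body presses on something with over 40 N, if the wrist force passes 120 N, or if a joint passes its speed limit or range.

## Working session

There is one attempt and no reset: what is moved stays moved. The work goes in short steps, Python scripts to look and compute and a tool call to move; the robot and the scene stay as the last step left them, time stands still between calls to the robot, and variables do not carry over. Pictures are saved under pics/ and viewed, at most 10 in all, crops included, and the job is handed in when it is done.

Besides the shell and the picture viewer there is one more tool, called after ">>>" in YAML: its name, and indented under it one key for each argument. move_arm: Moves the arm, as the interface text tells. Shifts and turns lie within -1 to 1; 1 stands for 40 cm of shift or 90 degrees of turn. Its arguments: {"type":"object","properties":{"targets":{"type":"array"}},"required":["targets"]}

```bash
mkdir -p pics; ls; python3 - <<'E'
from cell import manip
import cv2,numpy as np
s=manip.get_state();print({k:np.round(v,3) for k,v in s.items()})
for n in("top","scene"):
    p,d=manip.get_image(n);np.savez(n+".npz",p=p,d=d);cv2.imwrite(f"pics/{n}.png",p[:,:,::-1]);print(n,manip.camera_params(n))
print(manip.camera_params("wrist"))
E
```

```text
pics
{'t': np.float64(0.0), 'joint_pos': array([ 1.085,  0.334,  0.04 ,  1.466, -0.013,  1.343, -0.059]), 'joint_vel': array([ 0.001, -0.001,  0.002, -0.002,  0.001, -0.001,  0.002]), 'effort': array([-0.0000e+00, -6.5855e+01,  1.3660e+00, -4.0556e+01,  1.7000e-02,
        1.3000e-02, -0.0000e+00]), 'tool_pos': array([ 0.245, -0.602,  0.23 ]), 'orientation': array([-0.001,  0.981,  0.192, -0.   ]), 'ft_force': array([-0.734,  0.173, -0.06 ]), 'wrist_torque': array([ 0.028, -0.003, -0.049]), 'gripper_force': np.float64(0.0), 'gripper_width': np.float64(0.086)}
top {'mtx': array([[428.37050768,   0.        , 274.43707032],
       [  0.        , 428.37050768, 208.27244881],
       [  0.        ,   0.        ,   1.        ]]), 'xyz': array([0.3480138 , 0.07975453, 1.06440082]), 'attitude': array([-0.69502258, -0.0719216 ,  0.0754097 ,  0.711396  ])}
scene {'mtx': array([[542.93274594,   0.        , 279.37538902],
       [  0.        , 542.93274594, 204.19761616],
       [  0.        ,   0.        ,   1.        ]]), 'xyz': array([ 1.19820887, -0.53764701,  0.96793293]), 'attitude': array([0.85039611, 0.35353981, 0.15899905, 0.35574621])}
{'mtx': array([[325.1922621 ,   0.        , 278.68910318],
       [  0.        , 325.1922621 , 206.30098693],
       [  0.        ,   0.        ,   1.        ]]), 'tool_from_camera': array([[-1.02811378e-03,  9.51874706e-01,  3.06485704e-01,
         7.86572121e-02],
       [ 9.99999381e-01,  1.10903936e-03, -8.99009928e-05,
        -6.16471799e-04],
       [-4.25479188e-04,  3.06485421e-01, -9.51875257e-01,
        -1.42411701e-01],
       [ 0.00000000e+00,  0.00000000e+00,  0.00000000e+00,
         1.00000000e+00]])}
```

View pics/top.png

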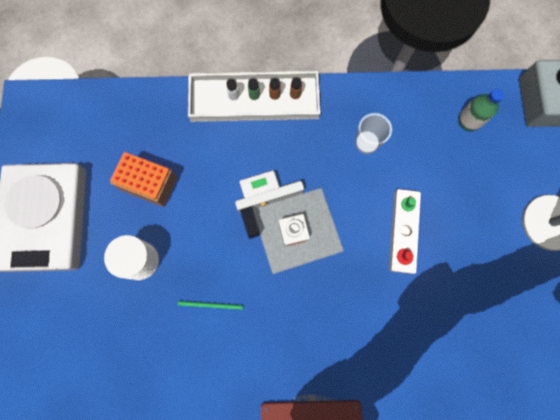

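View pics/scene.png

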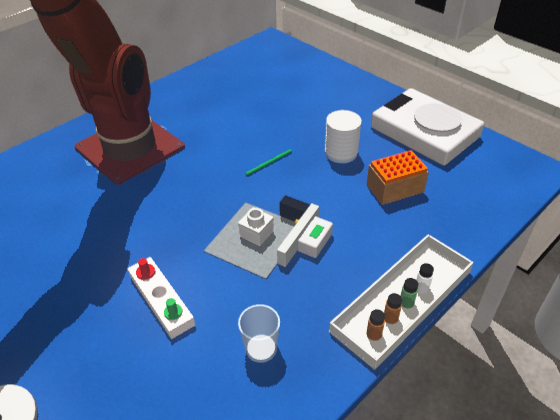

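The top view shows the green stopper at (409,203), red at (405,256), the jar at (294,228) on the plate, the fence at (270,195) and the stop block at (250,222). The scene view agrees.

```bash
cat > h.py <<'E'
import numpy as np,cv2
from scipy.spatial.transform import Rotation as R
from cell import manip
def cloud(n,d,cp=None):
    cp=cp or manip.camera_params(n);K=cp["mtx"];q=cp["attitude"]
    v,u=np.mgrid[:d.shape[0],:d.shape[1]]
    c=np.stack([(u-K[0,2])/K[0,0]*d,-(v-K[1,2])/K[1,1]*d,-d],-1)
    return c@R.from_quat(q,scalar_first=True).as_matrix().T+cp["xyz"]
E
python3 - <<'E'
from h import *
for n in("top","scene"):
    f=np.load(n+".npz");p,d=f["p"].astype(int),f["d"];P=cloud(n,d);r,g,b=p[...,0],p[...,1],p[...,2]
    ok=d>0;X,Y,Z=P[...,0],P[...,1],P[...,2]
    print(n,"bench z",np.median(Z[ok&(b>2*r)&(b>1.5*g)]))
    for nm,m in(("green",(g>1.5*r)&(g>1.5*b)&(g>60)&(Y<-.1)&(X<.8)&(X>.4)),("red",(r>2*g)&(r>2*b)&(r>100)&(Y<-.1)&(X>.4))):
        m&=ok;t=m&(Z>.055)&(Z<.08);print(nm,m.sum(),np.median(P[m],0),"top",t.sum(),P[t].mean(0),P[t].max(0),P[t].min(0))
    sat=p.max(-1)-p.min(-1)
    reg=ok&(X>.35)&(X<.75)&(Y>-.13)&(Y<.25)
    pl=reg&(Z<.012)&(Z>-.006)&(b<1.35*r)&(r>60)&(sat<45)
    q=P[pl][:,:2].astype(np.float32);rc=cv2.minAreaRect(q);print("plate",len(q),rc,cv2.boxPoints(rc))
    j=reg&(Z>.066)&(Z<.085);print("neck",j.sum(),P[j].mean(0),P[j].min(0),P[j].max(0))
    s=reg&(Z>.045)&(Z<.062)
    k,l,st,ce=cv2.connectedComponentsWithStats(s.astype(np.uint8))
    for i in range(1,k):
        if st[i,4]>15:
            q=P[l==i];rc=cv2.minAreaRect(q[:,:2].astype(np.float32));print("h50",st[i,4],ce[i],np.median(q[:,2]),rc,cv2.boxPoints(rc).round(3).tolist(),p[l==i].mean(0))
p=np.load("top.npz")["p"][160:290,220:440,::-1];s=np.load("scene.npz")["p"][190:290,200:340,::-1]
cv2.imwrite("pics/c.png",np.vstack([cv2.resize(p,(660,390),interpolation=2)[:, :560],cv2.resize(s,(560,400))])[:800])
a=np.vstack([cv2.resize(p,(508,300),interpolation=2),cv2.resize(s,(508,300),interpolation=2)]);cv2.imwrite("pics/c.png",a)
E
```

```text
top bench z -0.0005943537378045871
green 138 [ 0.56669653 -0.25272542  0.04403504] top 51 [ 0.56789915 -0.25481918  0.06583289] [ 0.57646696 -0.24734557  0.06968026] [ 0.55985392 -0.26317631  0.05503142]
red 190 [ 0.43945785 -0.23293552  0.0378035 ] top 63 [ 0.43995437 -0.23625765  0.06668235] [ 0.45031954 -0.22786805  0.07283508] [ 0.4313406  -0.24541366  0.05546119]
plate 4293 ((0.5522895455360413, 0.04542861133813858), (0.25368669629096985, 0.22119951248168945), 16.452228546142578) [[ 0.39931604  0.11557594]
 [ 0.46196327 -0.09656681]
 [ 0.705263   -0.02471872]
 [ 0.6426158   0.18742403]]
neck 125 [0.50975354 0.02761076 0.07196971] [0.49053703 0.00859466 0.06724342] [0.52893775 0.04647701 0.0762167 ]
h50 977 [262.00614125 204.5035824 ] 0.049305030544856576 ((0.5639832019805908, 0.074064239859581), (0.09197398275136948, 0.1694694459438324), 17.802953720092773) [[0.49399998784065247, 0.14100000262260437], [0.5460000038146973, -0.020999999716877937], [0.6340000033378601, 0.007000000216066837], [0.5820000171661377, 0.16899999976158142]] [162.60081883 164.03377687 165.45649949]
h50 408
[... 1892 characters left out ...]
9299382544 ((0.5032938122749329, 0.03286896273493767), (0.02365086041390896, 0.010945439338684082), 49.67978286743164) [[0.4909999966621399, 0.027000000700354576], [0.5, 0.019999999552965164], [0.5149999856948853, 0.03799999877810478], [0.5070000290870667, 0.04500000178813934]] [148.04545455 146.81818182 144.79545455]
h50 345 [255.88405797 223.43478261] 0.05135417844814205 ((0.5118526220321655, 0.02659296616911888), (0.06440949440002441, 0.06315997987985611), 11.89316463470459) [[0.4740000069141388, 0.050999999046325684], [0.4869999885559082, -0.010999999940395355], [0.550000011920929, 0.0020000000949949026], [0.5370000004768372, 0.06400000303983688]] [194.70434783 193.29275362 190.2115942 ]
```

View pics/c.png

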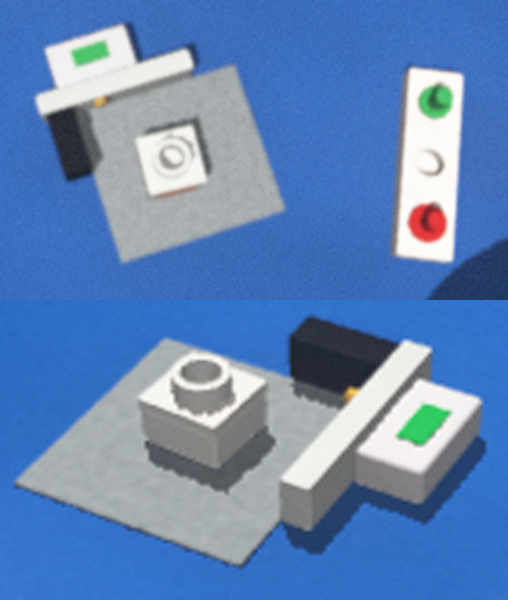

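The crops confirm the layout: the fence's front axis is at about 17° and its origin near (0.582, 0.099). The jar is at about (0.511, 0.0265), turned 12°. I'll move over the jar first.

>>> move_arm:
  targets:
    - [[0.4,1.0,0],-0.11,-1]
    - [[0.4,1.0,0],-0.11,-1]
    - [[0.4,1.0,0],-0.11,-1]
    - [[0.4,1.0,0],-0.11,-1]
    - [[0.4,1.0,0],-0.11,-1]
    - [[0.4,1.0,0],-0.11,-1]
    - [[0.4,1.0,0],-0.11,-1]
    - [[0.4,1.0,0],-0.11,-1]

```text
t: 1.1
tool_pos: [0.4066, -0.1978, 0.2314]
orientation: [-0.0, 0.994, 0.11, 0.0]
ft_force: [-1.3, -0.9, 0.1]
gripper_width: 0.0855
gripper_force: 0.0
```

>>> move_arm:
  targets:
    - [[0.265,0.57,-0.12],0,-1]
    - [[0.265,0.57,-0.12],0,-1]
    - [[0.265,0.57,-0.12],0,-1]
    - [[0.265,0.57,-0.12],0,-1]
    - [[0.265,0.57,-0.12],0,-1]
    - [[0.265,0.57,-0.12],0,-1]
    - [[0.265,0.57,-0.12],0,-1]
    - [[0.265,0.57,-0.12],0,-1]

```text
t: 2.1
tool_pos: [0.5111, 0.0245, 0.1836]
orientation: [0.0, 0.994, 0.106, 0.0]
ft_force: [-0.0, -0.0, 0.0]
gripper_width: 0.0855
gripper_force: 0.0
```

```bash
cat >> h.py <<'E'
def wrist():
    s=manip.get_state();p,d=manip.get_image("wrist");cp=manip.camera_params("wrist");K=cp["mtx"]
    v,u=np.mgrid[:420,:560];x=(u-K[0,2])/K[0,0];y=(v-K[1,2])/K[1,1];th=np.hypot(x,y);k=np.tan(th)/np.maximum(th,1e-9)
    c=np.stack([x*k*d,-y*k*d,-d],-1);T=cp["tool_from_camera"]
    t=c@T[:3,:3].T+T[:3,3]
    return p,d,t@R.from_quat(s["orientation"],scalar_first=True).as_matrix().T+s["tool_pos"],s,t
E
python3 - <<'E'
from h import *
p,d,P,s,t=wrist();cv2.imwrite("pics/w1.png",p[:,:,::-1]);np.savez("w1.npz",p=p,d=d,P=P,t=t)
X,Y,Z=P[...,0],P[...,1],P[...,2];ok=d>0
print(s["tool_pos"],np.median(Z[ok&(p[...,2]>2*p[...,0].astype(int))]))
for lo,hi in((.064,.082),(.046,.060)):
    k,l,st,ce=cv2.connectedComponentsWithStats((ok&(Z>lo)&(Z<hi)&(np.hypot(X-.51,Y-.03)<.2)).astype(np.uint8))
    for i in range(1,k):
        if st[i,4]>100:
            q=P[l==i];rc=cv2.minAreaRect(q[:,:2].astype(np.float32));print(lo,st[i,4],ce[i].round(),q.mean(0).round(4),rc,cv2.minEnclosingCircle(q[:,:2].astype(np.float32)))
E
```

```text
[0.51107956 0.02445901 0.18355661] -0.00027355055647063087
0.064 1119 [274. 200.] [0.5119 0.0287 0.0717] ((0.511289656162262, 0.028582565486431122), (0.039207201451063156, 0.03900514915585518), 49.56485366821289) ((0.5110906958580017, 0.02874051220715046), 0.02004297263920307)
0.046 7335 [212. 105.] [0.5773 0.0988 0.0496] ((0.5641627907752991, 0.0748509094119072), (0.09244905412197113, 0.17007523775100708), 16.652454376220703) ((0.5679477453231812, 0.07683533430099487), 0.09285394847393036)
0.046 2767 [275. 189.] [0.516  0.0293 0.0527] ((0.5110591650009155, 0.028670109808444977), (0.06088549643754959, 0.0604371652007103), 12.123457908630371) ((0.5111141800880432, 0.02842930145561695), 0.04256955906748772)
0.046 164 [274. 206.] [0.5008 0.0272 0.0529] ((0.5039138197898865, 0.027712196111679077), (0.013833610340952873, 0.02681584842503071), 7.440528392791748) ((0.509814977645874, 0.028482867404818535), 0.013542646542191505)
```

View pics/w1.png

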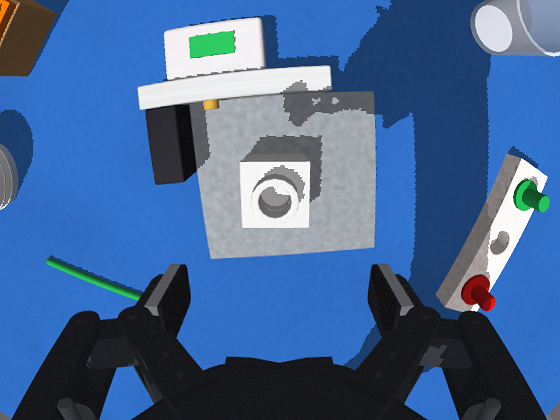

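Wrist view: the jar's mouth is at pixel (274,200), i.e. (0.511, 0.0285), turned 12.1°. The fence's yaw is 16.7°, so the home position is about (0.553, 0.092). Next I grip the neck.

>>> move_arm:
  targets:
    - [[0,0.01,-0.16],0,-1]
    - [[0,0.01,-0.28],0,-1]
    - [[0,0.01,-0.322],0,-1]
    - [[0,0.01,-0.322],0,-1]
    - [[0,0.01,-0.322],0,1]
    - [[0,0.01,-0.322],0,1]
    - [[0,0.01,-0.322],0,1]
    - [[0,0.01,-0.322],0,1]
    - [[0,0.01,-0.322],0,1]
    - [[0,0.01,-0.322],0,1]

```text
t: 3.4
tool_pos: [0.5122, 0.0299, 0.0563]
orientation: [0.0, 0.994, 0.107, 0.001]
ft_force: [-2.8, -1.5, 12.4]
gripper_width: 0.0381
gripper_force: 58.7
```

>>> move_arm:
  targets:
    - [[0,0,0.004],0,1]
    - [[0.03,0.045,0.004],0.02,1]
    - [[0.06,0.09,0.004],0.05,1]
    - [[0.08,0.12,0.004],0.05,1]
    - [[0.095,0.145,0.004],0.05,1]
    - [[0.1,0.152,0.004],0.05,1]
    - [[0.1,0.152,0.004],0.05,1]
    - [[0.1,0.152,0.004],0.05,1]

```text
t: 4.4
tool_pos: [0.5513, 0.0913, 0.0564]
orientation: [0.0, 0.989, 0.146, -0.0]
ft_force: [-3.0, -3.1, 6.7]
gripper_width: 0.0378
gripper_force: 61.7
```

```bash
python3 - <<'E'
from h import *
p,d,P,s,t=wrist();cv2.imwrite("pics/w2.png",p[:,:,::-1])
print(s["tool_pos"],s["orientation"],s["ft_force"])
E
```

```text
[0.55127473 0.09126434 0.05638459] [ 1.42232404e-04  9.89315978e-01  1.45786779e-01 -2.99391102e-04] [-2.99138681 -3.05587683  6.72763559]
```

View pics/w2.png

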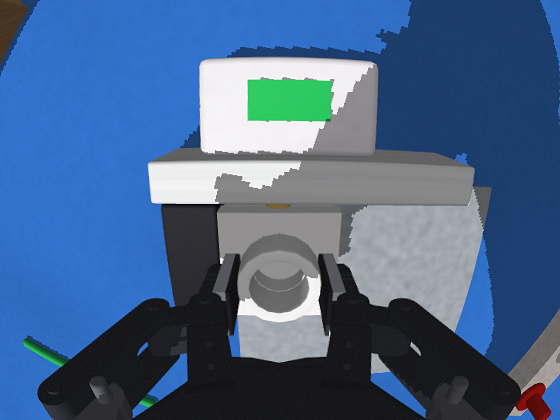

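The jar sits against the stop block edge (column 218) with a thin gap to the fence at row 207. A small nudge will find the corner.

>>> move_arm:
  targets:
    - [[0.004,0.005,0],0,1]
    - [[0.004,0.005,0],0,1]
    - [[0.004,0.005,0],0,1]
    - [[0.004,0.005,0],0,1]

```text
t: 4.95
tool_pos: [0.5526, 0.0922, 0.0566]
orientation: [0.001, 0.989, 0.145, -0.001]
ft_force: [-7.1, -6.4, 10.8]
gripper_width: 0.0379
gripper_force: 62.1
```

>>> move_arm:
  targets:
    - [[-0.008,-0.003,0],0,1]
    - [[-0.016,-0.005,0],0,1]
    - [[-0.016,-0.005,0],0,1]
    - [[-0.016,-0.005,0.004],0,-1]
    - [[-0.016,-0.005,0.004],0,-1]
    - [[-0.016,-0.005,0.006],0,-1]
    - [[-0.016,-0.005,0.006],0,-1]
    - [[-0.016,-0.005,0.1],0,-1]
    - [[-0.016,-0.005,0.2],0,-1]
    - [[-0.016,-0.005,0.3],0,-1]
    - [[-0.05,-0.05,0.36],0,-1]
    - [[-0.05,-0.05,0.36],0,-1]
    - [[-0.05,-0.05,0.36],0,-1]

```text
t: 6.58
tool_pos: [0.5326, 0.0731, 0.1993]
orientation: [-0.0, 0.989, 0.146, -0.0]
ft_force: [-0.3, 0.9, 0.0]
gripper_width: 0.0855
gripper_force: 0.0
```

```bash
python3 - <<'E'
from h import *
p,d,P,s,t=wrist()
X,Y,Z=P[...,0],P[...,1],P[...,2];ok=d>0;p=p.astype(int)
print(s["tool_pos"],s["orientation"])
for lo,hi in((.066,.080),(.046,.060)):
    k,l,st,ce=cv2.connectedComponentsWithStats((ok&(Z>lo)&(Z<hi)&(np.hypot(X-.55,Y-.08)<.15)).astype(np.uint8))
    for i in range(1,k):
        if st[i,4]>100:
            q=P[l==i];print(lo,st[i,4],ce[i].round(),q.mean(0).round(4),cv2.minAreaRect(q[:,:2].astype(np.float32)))
m=ok&(p[...,1]>1.5*p[...,0])&(p[...,1]>1.5*p[...,2])&(Y<-.15)&(Z>.03)
print("green",m.sum(),P[m].mean(0) if m.any() else "")
E
```

```text
[0.53257094 0.07305244 0.1993365 ] [-7.45242386e-05  9.89325943e-01  1.45719140e-01 -3.25207820e-04]
0.066 978 [264. 177.] [0.5456 0.0907 0.0721] ((0.5450164079666138, 0.0907164067029953), (0.039569515734910965, 0.03928498551249504), 51.30686950683594)
0.046 9296 [264. 145.] [0.5689 0.099  0.0505] ((0.5645201206207275, 0.07524540275335312), (0.09177179634571075, 0.1701817363500595), 16.720449447631836)
0.046 123 [263. 184.] [0.5348 0.0896 0.0531] ((0.5379350185394287, 0.09010922908782959), (0.013796217739582062, 0.026935625821352005), 3.8995895385742188)
green 625 [ 0.57025246 -0.25022686  0.04727024]
```

Jar is in the corner (fence x about −38 mm on the probe, y about +0.5 mm). Now the green stopper.

>>> move_arm:
  targets:
    - [[0.09,-0.82,0],0,-1]
    - [[0.09,-0.82,0],0,-1]
    - [[0.09,-0.82,0],0,-1]
    - [[0.09,-0.82,0],0,-1]
    - [[0.09,-0.82,0],0,-1]
    - [[0.09,-0.82,0],0,-1]
    - [[0.09,-0.82,0],0,-1]
    - [[0.09,-0.82,0],0,-1]
    - [[0.09,-0.82,0],0,-1]

```text
t: 7.75
tool_pos: [0.5693, -0.2529, 0.2002]
orientation: [-0.0, 0.989, 0.147, 0.0]
ft_force: [0.2, 0.1, 0.7]
gripper_width: 0.0853
gripper_force: 0.0
```

```bash
cat > g.py <<'E'
from h import *
p,d,P,s,t=wrist()
Y,Z=P[...,1],P[...,2];ok=d>0;p=p.astype(int)
print(s["tool_pos"],s["orientation"])
m=ok&(p[...,1]>1.5*p[...,0])&(p[...,1]>1.5*p[...,2])&(Y<-.15)
for lo,hi in((.028,.042),(.064,.074)):
    q=P[m&(Z>lo)&(Z<hi)];print(len(q),q.mean(0),cv2.minEnclosingCircle(q[:,:2].astype(np.float32)))
E
python3 g.py
```

```text
[ 0.56925939 -0.25292709  0.20023162] [-2.15264140e-04  9.89106199e-01  1.47203466e-01  1.45884708e-04]
622 [ 0.57512074 -0.2553029   0.03584695] ((0.570197582244873, -0.25682204961776733), 0.01865159347653389)
373 [ 0.57272321 -0.25823438  0.06762446] ((0.6693334579467773, -0.3401118814945221), 0.13989874720573425)
```

>>> move_arm:
  targets:
    - [[0.004,-0.005,-0.15],0,-1]
    - [[0.004,-0.005,-0.28],0,-1]
    - [[0.004,-0.005,-0.36],0,-1]
    - [[0.004,-0.005,-0.392],0,-1]
    - [[0.004,-0.005,-0.392],0,-1]
    - [[0.004,-0.005,-0.392],0,1]
    - [[0.004,-0.005,-0.392],0,1]
    - [[0.004,-0.005,-0.392],0,1]
    - [[0.004,-0.005,-0.392],0,1]
    - [[0.004,-0.005,-0.392],0,1]
    - [[0.004,-0.005,-0.392],0,1]

```text
t: 9.18
tool_pos: [0.5707, -0.2574, 0.044]
orientation: [0.0, 0.989, 0.146, 0.0]
ft_force: [-1.2, 0.9, 6.0]
gripper_width: 0.018
gripper_force: 58.5
```

>>> move_arm:
  targets:
    - [[0,0,0.1],0,1]
    - [[0,0,0.22],0,1]
    - [[0,0,0.32],0,1]
    - [[-0.01,0.1,0.32],0,1]
    - [[-0.06,0.865,0.32],0,1]
    - [[-0.06,0.865,0.32],0,1]
    - [[-0.06,0.865,0.32],0,1]
    - [[-0.06,0.865,0.32],0,1]
    - [[-0.06,0.865,0.32],0,1]
    - [[-0.06,0.865,0.32],0,1]
    - [[-0.06,0.865,0.32],0,1]
    - [[-0.06,0.865,0.32],0,1]
    - [[-0.06,0.865,0.32],0,1]
    - [[-0.06,0.865,0.32],0,1]

```text
t: 10.92
tool_pos: [0.5465, 0.0881, 0.1713]
orientation: [0.0, 0.989, 0.145, -0.0]
ft_force: [0.7, -0.4, 0.2]
gripper_width: 0.0181
gripper_force: 58.7
```

```bash
python3 - <<'E'
from h import *
p,d,P,s,t=wrist();cv2.imwrite("pics/w3.png",p[:,:,::-1]);np.savez("w3.npz",p=p,d=d,P=P,t=t)
X,Y,Z=P[...,0],P[...,1],P[...,2];ok=d>0;p=p.astype(int)
print(s["tool_pos"],s["orientation"],s["ft_force"])
m=ok&(p[...,1]>1.5*p[...,0])&(p[...,1]>1.5*p[...,2])&(np.abs(t[...,0])<.05)&(np.abs(t[...,1])<.05)
q=t[m];print("stopper in tool",len(q),q.mean(0),q.min(0),q.max(0))
n=ok&(Z>.066)&(Z<.080)&(np.hypot(X-.545,Y-.09)<.05);q=P[n]
print("neck",len(q),q.mean(0),cv2.minAreaRect(q[:,:2].astype(np.float32)))
E
```

```text
[0.54649434 0.08811735 0.17127485] [ 1.24035591e-05  9.89411628e-01  1.45136592e-01 -1.77138876e-05] [ 0.68040192 -0.36022525  0.1826349 ]
stopper in tool 3608 [ 0.00629441 -0.00069923 -0.00805012] [-0.01091605 -0.04756053 -0.06099204] [0.01824738 0.01725471 0.01323727]
neck 1076 [0.54724296 0.09134347 0.07194481] ((0.5467577576637268, 0.09120097756385803), (0.03601203113794327, 0.03943794220685959), 19.333242416381836)
```

View pics/w3.png

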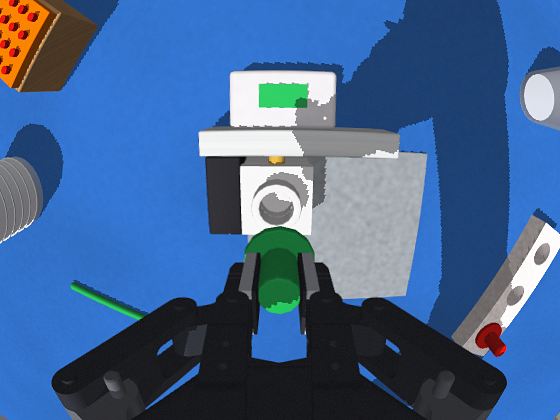

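The stopper is held straight, with its head at about (280,245) and the open mouth at (275,203) in front of it. I'll lower it into the neck.

>>> move_arm:
  targets:
    - [[-0.003,0.005,-0.08],0,1]
    - [[-0.003,0.005,-0.14],0,1]
    - [[-0.003,0.005,-0.148],0,1]
    - [[-0.003,0.005,-0.16],0,1]
    - [[-0.003,0.005,-0.173],0,1]
    - [[-0.003,0.005,-0.185],0,1]
    - [[-0.003,0.005,-0.195],0,1]
    - [[-0.003,0.005,-0.195],0,1]

```text
t: 11.98
tool_pos: [0.545, 0.0909, 0.093]
orientation: [-0.0, 0.989, 0.146, -0.0]
ft_force: [0.0, 0.0, -0.6]
gripper_width: 0.0182
gripper_force: 58.7
```

>>> move_arm:
  targets:
    - [[0,0,-0.008],0,1]
    - [[0,0,-0.014],0,1]
    - [[0,0,-0.017],0,1]
    - [[0,0,-0.019],0,1]
    - [[0,0,-0.019],0,1]
    - [[0,0,-0.019],0,1]

```text
t: 12.72
tool_pos: [0.5454, 0.0909, 0.087]
orientation: [0.0, 0.989, 0.146, 0.0]
ft_force: [-6.0, -1.7, 13.9]
gripper_width: 0.0182
gripper_force: 59.9
```

>>> move_arm:
  targets:
    - [[0,0,0.002],0,1]
    - [[0.006,0.002,0.002],0,1]
    - [[0.012,0.004,0.002],0,1]
    - [[0.017,0.005,0.002],0,1]
    - [[0.02,0.006,0.002],0,1]
    - [[0.02,0.006,0.002],0,1]
    - [[0.02,0.006,0.002],0,1]

```text
t: 13.6
tool_pos: [0.5529, 0.0929, 0.0879]
orientation: [0.001, 0.989, 0.146, -0.0]
ft_force: [-8.9, -3.5, 18.4]
gripper_width: 0.018
gripper_force: 61.0
```

```bash
cat > chk.py <<'E'
from h import *
import sys
p,d,P,s,t=wrist();cv2.imwrite(f"pics/{sys.argv[1]}.png",p[:,:,::-1])
X,Y,Z=P[...,0],P[...,1],P[...,2];ok=d>0;pi=p.astype(int)
f=s["ft_force"];x=np.array([.9576,.288]);y=np.array([-.288,.9576])
print(s["tool_pos"],"fence-frame force",f[:2]@x,f[:2]@y,f[2])
xf=(P[...,:2]-[.5815,.1010])@x;yf=(P[...,:2]-[.5815,.1010])@y
sat=pi.max(-1)-pi.min(-1)
w=ok&(sat<40)&(Z>.048)&(Z<.058)&(xf<.0)&(xf>-.075)&(yf<.045)&(yf>-.05)&(pi.min(-1)>70)
print("jar top",w.sum(),"z",np.median(Z[w]),"xf",np.percentile(xf[w],[1,99]),"yf",np.percentile(yf[w],[1,99]))
g=w&(xf>-.03);A=np.c_[xf[g],yf[g],np.ones(g.sum())];print("tilt slopes",np.linalg.lstsq(A,Z[g],rcond=None)[0])
gm=ok&(pi[...,1]>1.5*pi[...,0])&(pi[...,1]>1.5*pi[...,2])&(abs(t[...,0])<.03)&(abs(t[...,1])<.03)
print("head in tool max",np.percentile(t[gm],99.5,axis=0))
E
python3 chk.py w4
```

```text
[0.55287165 0.09294314 0.08788376] fence-frame force -9.49225035793626 -0.8209494353396098 18.404503468278186
jar top 4081 z 0.05318640419084437 xf [-0.04350753 -0.00041013] yf [-0.02967334  0.0310059 ]
tilt slopes [-0.09731108 -0.00124856  0.05150539]
head in tool max [0.01607883 0.01434873 0.01312338]
```

View pics/w4.png

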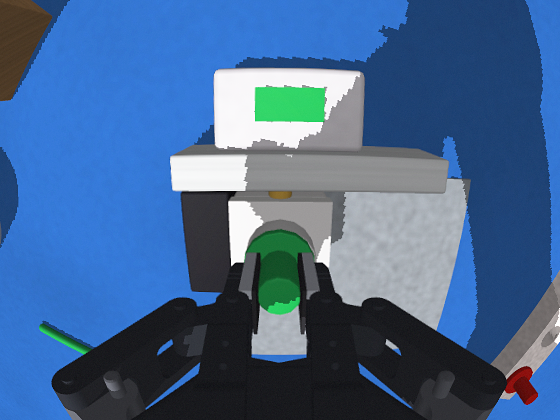

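The picture shows the jar at the fence (edge at row 192) and in the corner, with the stopper's head on the neck. The fitted tilt is suspicious, so I'll check it with a cleaner mask against the fence top.

```bash
cat > tilt.py <<'E'
from h import *
p,d,P,s,t=wrist();pi=p.astype(int)
x=np.array([.9576,.288]);y=np.array([-.288,.9576]);f=s["ft_force"]
print(s["tool_pos"].round(4),s["orientation"].round(4),"force xf,yf,z",(f[:2]@x).round(1),(f[:2]@y).round(1),f[2].round(1))
xf=(P[...,:2]-[.5815,.1010])@x;yf=(P[...,:2]-[.5815,.1010])@y;Z=P[...,2]
def fit(nm,m):
    m=cv2.erode(m.astype(np.uint8),np.ones((3,3)))>0;A=np.c_[xf[m],yf[m],np.ones(m.sum())];z=Z[m];k=np.ones(len(z),bool)
    for _ in range(5):
        c=np.linalg.lstsq(A[k],z[k],rcond=None)[0];k=abs(A@c-z)<.0015
    print(nm,m.sum(),k.sum(),"slopes",c[:2].round(3),"z at mid",(np.median(A[k],0)@c).round(4),np.ptp(A[k],0)[:2].round(3))
b=(d>0)&(Z>.045)&(Z<.062)
fit("fence",b&(xf>.001)&(xf<.021)&(abs(yf)<.06))
fit("jarL",b&(xf>-.05)&(xf<-.004)&(yf>.022)&(yf<.028))
fit("jarR",b&(xf>-.05)&(xf<-.004)&(yf<-.022)&(yf>-.028))
fit("jar",b&(xf>-.06)&(xf<-.004)&(abs(yf)<.028)&(np.hypot(xf+.03,yf)>.023))
E
python3 tilt.py
```

```text
[0.5529 0.0929 0.0879] [ 6.000e-04  9.893e-01  1.457e-01 -4.000e-04] force xf,yf,z -9.3 -0.5 19.0
fence 6184 6084 slopes [-0.001 -0.   ] z at mid 0.0498 [0.019 0.119]
jarL 441 432 slopes [-0.055 -0.036] z at mid 0.0535 [0.038 0.005]
jarR 487 473 slopes [-0.054  0.008] z at mid 0.0536 [0.039 0.005]
jar 1708 1568 slopes [-0.056 -0.001] z at mid 0.053 [0.039 0.055]
```

The jar is tipped forward 0.055 rad. I'll ease off the horizontal push and press down.

>>> move_arm:
  targets:
    - [[-0.005,-0.001,0],0,1]
    - [[-0.008,-0.002,0],0,1]
    - [[-0.008,-0.002,-0.002],0,1]
    - [[-0.008,-0.002,-0.004],0,1]
    - [[-0.008,-0.002,-0.004],0,1]

```text
t: 14.32
tool_pos: [0.5509, 0.0924, 0.0873]
orientation: [0.001, 0.989, 0.146, 0.001]
ft_force: [-8.0, -3.0, 24.6]
gripper_width: 0.018
gripper_force: 61.6
```

```bash
python3 tilt.py
```

```text
[0.5509 0.0924 0.0873] [5.000e-04 9.893e-01 1.456e-01 1.000e-03] force xf,yf,z -8.5 -0.6 24.6
fence 6342 6232 slopes [-0.002 -0.   ] z at mid 0.0497 [0.019 0.119]
jarL 484 466 slopes [-0.031 -0.039] z at mid 0.0532 [0.039 0.005]
jarR 471 455 slopes [-0.03   0.028] z at mid 0.0533 [0.039 0.005]
jar 1658 1467 slopes [-0.032 -0.   ] z at mid 0.0529 [0.04  0.055]
```

The knob can pivot about the pad axis, because the fingers close along fence y. I'll regrip a quarter turn round so that the pads resist the tipping.

```bash
python3 -c "
from cell import manip
print(manip.get_state()['joint_pos'].round(3))"
```

```text
[ 0.232  0.324 -0.559  1.833  0.199  1.038 -1.683]
```

>>> move_arm:
  targets:
    - [[-0.005,-0.001,0.004],0,1]
    - [[-0.009,-0.003,0.006],0,1]
    - [[-0.009,-0.003,0.006],0,-1]
    - [[-0.009,-0.003,0.006],0,-1]
    - [[-0.009,-0.003,0.006],0,-1]
    - [[-0.009,-0.003,0.006],0,-1]

```text
t: 15.12
tool_pos: [0.5464, 0.0913, 0.0872]
orientation: [-0.0, 0.989, 0.146, -0.0]
ft_force: [0.8, -0.0, -0.2]
gripper_width: 0.0853
gripper_force: 0.0
```

```bash
python3 tilt.py
```

```text
[0.5464 0.0913 0.0872] [-1.000e-04  9.893e-01  1.458e-01 -0.000e+00] force xf,yf,z 0.7 -0.3 -0.2
fence 6446 6318 slopes [-0.001 -0.   ] z at mid 0.0498 [0.019 0.119]
jarL 496 478 slopes [ 0.005 -0.051] z at mid 0.0528 [0.041 0.005]
jarR 491 476 slopes [0.006 0.03 ] z at mid 0.0528 [0.041 0.005]
jar 1686 1527 slopes [0.002 0.   ] z at mid 0.0528 [0.051 0.055]
```

>>> move_arm:
  targets:
    - [[0,0,0.005],-0.11,-1]
    - [[0,0,0.005],-0.22,-1]
    - [[0,0,0.005],-0.33,-1]
    - [[0,0,0.005],-0.44,-1]
    - [[0,0,0.005],-0.55,-1]
    - [[0,0,0.005],-0.66,-1]
    - [[0,0,0.005],-0.77,-1]
    - [[0,0,0.005],-0.88,-1]
    - [[0,0,0.005],-1,-1]
    - [[0,0,0.005],-1,-1]
    - [[0,0,0.0],-1,-1]
    - [[0,0,0.0],-1,-1]

```text
t: 16.68
tool_pos: [0.5421, 0.0888, 0.0793]
orientation: [0.008, 0.816, -0.578, -0.01]
ft_force: [0.3, -0.8, -2.4]
gripper_width: 0.0855
gripper_force: 0.0
```

```bash
python3 -c "
from cell import manip
s=manip.get_state();print(s['joint_pos'].round(3),s['orientation'].round(4))"; sed -i 's/^fit("jarL.*/n=(d>0)\&(Z>.066)\&(Z<.09)\&(abs(xf+.034)<.03)\&(abs(yf)<.03);q=np.c_[xf[n],yf[n]].astype(np.float32);print("head",n.sum(),cv2.minAreaRect(q),np.ptp(q,0)) if n.any() else 0/;/^fit("jarR/d' tilt.py; python3 tilt.py
```

```text
[-1.092  0.463  1.061  1.901 -0.459  1.076 -2.642] [ 0.008   0.816  -0.578  -0.0099]
[0.5421 0.0888 0.0793] [ 0.008   0.816  -0.578  -0.0099] force xf,yf,z 0.1 -0.8 -2.4
fence 4714 4648 slopes [-0.004 -0.001] z at mid 0.0498 [0.019 0.119]
head 3381 ((-0.03792766109108925, -0.002115407958626747), (0.039331112056970596, 0.035379987210035324), 4.104426860809326) [0.03908934 0.03623954]
jar 1641 1556 slopes [ 0.    -0.003] z at mid 0.0528 [0.051 0.055]
```

j7 reached its limit, so I picked the wrong direction. I'll turn back and go to the other quarter.

>>> move_arm:
  targets:
    - [[0,0,0.02],0.11,-1]
    - [[0,0,0.02],0.22,-1]
    - [[0,0,0.02],0.33,-1]
    - [[0,0,0.02],0.44,-1]
    - [[0,0,0.02],0.55,-1]
    - [[0,0,0.02],0.66,-1]
    - [[0,0,0.02],0.77,-1]
    - [[0,0,0.02],0.88,-1]
    - [[0,0,0.02],1,-1]
    - [[0,0,0.02],1,-1]

```text
t: 17.98
tool_pos: [0.5422, 0.0887, 0.0871]
orientation: [0.013, 0.985, 0.17, -0.001]
ft_force: [0.8, -0.7, 0.1]
gripper_width: 0.0853
gripper_force: 0.0
```

>>> move_arm:
  targets:
    - [[0,0,0],0.11,-1]
    - [[0,0,0],0.22,-1]
    - [[0,0,0],0.33,-1]
    - [[0,0,0],0.44,-1]
    - [[0,0,0],0.55,-1]
    - [[0,0,0],0.66,-1]
    - [[0,0,0],0.77,-1]
    - [[0,0,0],0.88,-1]
    - [[0,0,0],1,-1]
    - [[0,0,0],1,-1]
    - [[0,0,0],1,-1]

```text
t: 19.35
tool_pos: [0.5422, 0.0886, 0.0869]
orientation: [0.01, 0.579, 0.815, 0.009]
ft_force: [0.4, -0.1, 0.8]
gripper_width: 0.0855
gripper_force: 0.0
```

```bash
python3 -c "
from cell import manip
s=manip.get_state();print(s['joint_pos'].round(3))"; python3 tilt.py
```

```text
[-0.651  0.25   0.462  1.921 -0.129  0.973  0.204]
[0.5422 0.0886 0.0869] [0.0104 0.5791 0.8152 0.0085] force xf,yf,z 0.4 -0.3 0.8
fence 4581 4524 slopes [-0.005 -0.   ] z at mid 0.0499 [0.019 0.118]
head 2842 ((-0.03862196207046509, 0.004630584269762039), (0.03952796384692192, 0.03242861479520798), 5.61736536026001) [0.03984302 0.03348546]
jar 1564 1467 slopes [0.001 0.001] z at mid 0.0529 [0.051 0.055]
```

```bash
python3 - <<'E'
from h import *
s=manip.get_state();M=R.from_quat(s["orientation"],scalar_first=True).as_matrix();print(M.round(4))
x=np.array([.9576,.288]);y=np.array([-.288,.9576])
print("tool z in fence",M[:2,2]@x,M[:2,2]@y,"closing axis yaw",np.degrees(np.arctan2(M[1,1],M[0,1])),"closing z",M[2,1])
E
```

```text
[[-0.3303  0.9435  0.0268]
 [ 0.9438  0.3304  0.0018]
 [-0.0072  0.0259 -0.9996]]
tool z in fence 0.026167178345711042 -0.006017960922159006 closing axis yaw 19.298067627291676 closing z 0.025873774848079054
```

The tool leans 0.026 rad with its tip toward the fence. That counters the forward tipping and is within tolerance, so I'll grip here.

>>> move_arm:
  targets:
    - [[0.007,0.005,-0.004],-0.028,-1]
    - [[0.007,0.005,-0.004],-0.028,-1]
    - [[0.007,0.005,-0.004],-0.028,1]
    - [[0.007,0.005,-0.004],-0.028,1]
    - [[0.007,0.005,-0.004],-0.028,1]
    - [[0.007,0.005,-0.004],-0.028,1]
    - [[0.007,0.005,-0.004],-0.028,1]
    - [[0.007,0.005,-0.004],-0.028,1]

```text
t: 20.4
tool_pos: [0.545, 0.0905, 0.0856]
orientation: [0.011, 0.595, 0.804, 0.008]
ft_force: [-2.7, -0.6, 4.8]
gripper_width: 0.0181
gripper_force: 58.6
```

```bash
python3 tilt.py
```

```text
[0.545  0.0905 0.0856] [0.0106 0.5945 0.804  0.0084] force xf,yf,z -2.7 0.2 4.8
fence 4359 4297 slopes [ 0.001 -0.   ] z at mid 0.0499 [0.019 0.108]
head 2128 ((-0.03825969249010086, 0.009825562126934528), (0.0395641066133976, 0.021559998393058777), 0.3792495131492615) [0.03957656 0.0216917 ]
jar 1300 1213 slopes [0.001 0.003] z at mid 0.0529 [0.051 0.041]
```

>>> move_arm:
  targets:
    - [[0.005,0.001,-0.002],0,1]
    - [[0.01,0.003,-0.002],0,1]
    - [[0.015,0.004,-0.002],0,1]
    - [[0.019,0.005,-0.002],0,1]
    - [[0.021,0.006,-0.002],0,1]
    - [[0.021,0.006,-0.002],0,1]
    - [[0.021,0.006,-0.002],0,1]

```text
t: 21.32
tool_pos: [0.5521, 0.0925, 0.0855]
orientation: [0.009, 0.595, 0.804, 0.007]
ft_force: [-12.2, -2.6, 21.5]
gripper_width: 0.0181
gripper_force: 60.9
```

```bash
python3 tilt.py
```

```text
[0.5521 0.0925 0.0855] [0.0094 0.5946 0.8039 0.0075] force xf,yf,z -12.5 1.1 21.5
fence 4255 4181 slopes [-0.002  0.   ] z at mid 0.0499 [0.019 0.107]
head 2123 ((-0.03141910582780838, 0.009998156689107418), (0.03971780091524124, 0.021249186247587204), 2.3979008197784424) [0.03968303 0.02208721]
jar 1887 1862 slopes [-0.003  0.002] z at mid 0.053 [0.055 0.041]
```

>>> move_arm:
  targets:
    - [[0.002,0.0005,0],0,1]
    - [[0.004,0.001,0],0,1]
    - [[0.004,0.001,0],0,1]
    - [[0.004,0.001,0],0,1]

```text
t: 21.88
tool_pos: [0.5536, 0.0929, 0.0855]
orientation: [0.009, 0.595, 0.804, 0.007]
ft_force: [-12.6, -2.9, 21.2]
gripper_width: 0.0184
gripper_force: 61.6
```

```bash
sed -i 's/^b=(d/cv2.imwrite("pics\/last.png",p[:,:,::-1])\nb=(d/' tilt.py; echo 'm=b&(xf<-.0005)&(xf>-.07)&(abs(yf)<.026)&(pi.min(-1)>60);print("jar top front",np.percentile(xf[m],[1,50,95,99]))
o=(pi[...,0]>1.5*pi[...,2])&(pi[...,1]>1.2*pi[...,2])&(pi[...,0]<2*pi[...,1])&(abs(xf)<.03)&(abs(yf)<.02);print("brass px",o.sum())' >> tilt.py; python3 tilt.py
```

```text
[0.5536 0.0929 0.0855] [0.0094 0.5946 0.8039 0.0074] force xf,yf,z -12.9 0.9 21.2
fence 4198 4147 slopes [-0.004 -0.   ] z at mid 0.0499 [0.019 0.107]
head 2176 ((-0.03187742456793785, 0.009972689673304558), (0.039633285254240036, 0.0205112025141716), 6.886431694030762) [0.03952442 0.02288127]
jar 1888 1862 slopes [-0.004  0.004] z at mid 0.053 [0.055 0.044]
jar top front [-0.06081288 -0.03278897 -0.00258256 -0.00120154]
brass px 2
```

View pics/last.png

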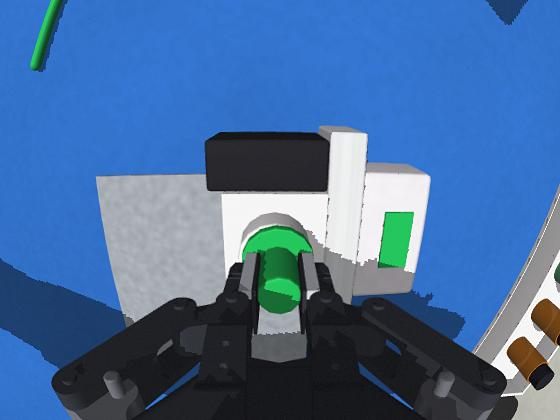

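The jar is level, against the stop and right by the fence (edges meet near column 328). The force hasn't risen yet, so I'll push a bit further.

>>> move_arm:
  targets:
    - [[0.002,0.0005,0],0,1]
    - [[0.004,0.001,0],0,1]
    - [[0.004,0.001,0],0,1]
    - [[0.004,0.001,0],0,1]

```text
t: 22.42
tool_pos: [0.5545, 0.0931, 0.0855]
orientation: [0.009, 0.595, 0.804, 0.007]
ft_force: [-17.1, -3.8, 25.8]
gripper_width: 0.018
gripper_force: 62.2
```

```bash
python3 tilt.py
```

```text
[0.5545 0.0931 0.0855] [0.0087 0.5947 0.8039 0.0069] force xf,yf,z -17.5 1.3 25.8
fence 4148 4093 slopes [-0.002 -0.   ] z at mid 0.0499 [0.019 0.106]
head 2182 ((-0.03125888854265213, 0.009999380446970463), (0.03976944088935852, 0.020697899162769318), 7.126088619232178) [0.0395031  0.02310147]
jar 1931 1903 slopes [-0.006  0.003] z at mid 0.0531 [0.055 0.044]
jar top front [-0.06023765 -0.03308703 -0.00221459 -0.00086664]
brass px 2
```

```bash
cat >> tilt.py <<'E'
g=(d>0)&(pi[...,1]>1.5*pi[...,0])&(pi[...,1]>1.5*pi[...,2])&(np.hypot(xf+.03,yf)<.021)
print("green z hist",np.histogram(Z[g],bins=np.arange(.066,.12,.003)))
h=np.median(Z[g&(Z>.07)&(Z<.085)&(np.hypot(xf+.03,yf)>.013)]);print("head top z",h)
m=(d>0)&(Z>.05)&(Z<.056)&(xf<-.02)&(xf>-.066)&(abs(yf)<.034);e=[(xf[m&(abs(yf-k)<.0015)].min(),k) for k in np.arange(-.005,.028,.003) if (m&(abs(yf-k)<.0015)).sum()>3];print("rear edge slope",np.polyfit([k for _,k in e],[v for v,_ in e],1),"max yf",np.percentile(yf[m],99.5))
E
python3 tilt.py | tail -6
```

```text
brass px 4
green z hist (array([   1,    0,   29,  193, 1134,   87,   83,  115,  111,  119,  114,
        141,  128,  143,  871,  500,    4]), array([0.066, 0.069, 0.072, 0.075, 0.078, 0.081, 0.084, 0.087, 0.09 ,
       0.093, 0.096, 0.099, 0.102, 0.105, 0.108, 0.111, 0.114, 0.117]))
head top z 0.07884721521403246
rear edge slope [ 0.0141384  -0.06031437] max yf 0.03364684133551371
```

The head top is at 78.8 mm (79 expected), the jar is level and square, and its centre is at about x = −30 mm with the fence loaded. Handing in.

```bash
python3 -c "
from cell import manip
print(manip.sign_off())"
```

```text
the job is handed in; nothing more can be done
None
```

I handed the job in at about 22.5 s, still holding the slanting push (about 17 N toward the fence, 26 N down), with the green stopper measured home and the jar level, square and against the fence and stop; the probe travel and the verdict were not reported back.

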